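# Shift the weld positioner into third gear

## Task

The weld positioner's gear lever is parked in the middle slot of its gate. Push the black knob with the outside of the fingers, without gripping it or forcing it, and take the lever through the gate fully home into third gear, the slot whose end tag carries three studs. Do not enter any other gear on the way, leave the other things on the bench where they are, and come clear of the lever.

Things in the scene. Friction and masses are not known exactly. Their poses are not given: they have to be found in the camera images.
- gearbox: grey gearbox of a weld positioner, fixed to the bench: case 150 x 150 mm, 85 mm tall, a low turntable behind it and a small motor at its back right. Origin on the bench under the centre of the case, below the lever's pivot; x points from the case to the turntable (away from the robot when not turned), y to the left, z up
- gate_centre (a point): centre of the gate: the dark steel top plate of the case, top 85 mm above the bench, with slots 14 mm wide. In the gearbox frame a cross channel runs along y (62 mm long); columns at y = +24 and -24 mm run from it to both -x and +x (four gears); the middle column, y = 0, runs to -x only (parking slot). All slots end 26 mm from the cross channel's centre line
- turntable (a point): centre of the turntable's top, 124 mm across, 65 mm above the bench, 150 mm along x from the lever's pivot
- gear_lever: gear lever: steel stem 8 mm thick with a round black knob. Origin at its pivot, 20 mm above the bench under the gate's centre; z runs up the stem. It tilts left, right, to and fro as far as the gate lets it and stays where it is left (1 to 2 N at the knob moves it). At the start it leans to -x of the gearbox, in the parking slot
- knob (a point): centre of the round black knob, 32 mm across, 135 mm from the pivot: 155 mm above the bench upright, about 142 mm when in gear. In the gearbox frame: x = 0 in the cross channel; y = +50 or -50 mm in that channel at an outer column; home in a gear about x = +43 or -43, y = +48 or -48 mm; parked about x = -43 to -29, y = 0
- stem_at_gate (a point): the point of the stem 62 mm from the pivot, where it passes through the gate plate. Fully home in a gear it is about 20 mm along x from the cross channel's centre line and 31 mm horizontally from the middle of that gear's tag
- tag_1: flat aluminium tag 30 x 26 mm on the gate plate with one black domed stud (8 mm wide, 3 mm high): marks gear 1. The tag lies in line with its slot, just beyond the slot's closed end. Origin at its middle, 50 mm along x and 28 mm along y from the centre of the gate; which tag is at which of the four gear slots changes.
- tag_2: flat aluminium tag 30 x 26 mm on the gate plate with two (in a row along x) black domed studs (8 mm wide, 3 mm high): marks gear 2. The tag lies in line with its slot, just beyond the slot's closed end. Origin at its middle, 50 mm along x and 28 mm along y from the centre of the gate; which tag is at which of the four gear slots changes.
- tag_3: flat aluminium tag 30 x 26 mm on the gate plate with three (in a triangle) black domed studs (8 mm wide, 3 mm high): marks gear 3. The tag lies in line with its slot, just beyond the slot's closed end. Origin at its middle, 50 mm along x and 28 mm along y from the centre of the gate; which tag is at which of the four gear slots changes.
- tag_4: flat aluminium tag 30 x 26 mm on the gate plate with four (in a square) black domed studs (8 mm wide, 3 mm high): marks gear 4. The tag lies in line with its slot, just beyond the slot's closed end. Origin at its middle, 50 mm along x and 28 mm along y from the centre of the gate; which tag is at which of the four gear slots changes.
- pipe_stub: loose dark pipe stub, 49 mm across, 55 mm tall, standing on the turntable (top about 120 mm above the bench); origin at the centre of its foot; to be left alone
- hex_nut: loose steel nut 30 x 35 x 16 mm lying in front of the gearbox; to be left alone
- chipping_hammer: loose chipping hammer, 260 mm long, lying to the left of the gearbox; to be left alone
- return_clamp: loose work clamp with red grips, 158 x 34 x 59 mm, to the right of the gearbox; to be left alone
- bead_plate: loose steel plate with weld beads, 199 x 167 x 8 mm, at the left; to be left alone
- locking_pliers: loose locking pliers, 212 mm long, at the far left; to be left alone
- paste_tin: loose round white tin, 69 mm across, 32 mm tall, at the near right; to be left alone

How it is judged:
By the outcome, as a careful person would: the job done as asked, in the order asked, and still so for the second after the job is handed in, with the robot touching nothing.
It also fails if it takes over 45 s, if anything falls off the work surface, if the arm or the gripper's body presses on something with over 40 N, if the wrist force passes 120 N, or if a joint passes its speed limit or range.

## Robot

A 7-joint arm with a two-finger parallel gripper is mounted at the origin on a cart in front of the work surface, level with it; the furniture and walls round the work are solid. World frame = base frame: x ahead of the robot, y to its left, z up, the work surface at z = 0. Lengths are in m, angles in rad, forces in N, time in s.
With the tool pointing down it reaches from about 0.4 to 0.85 m from the base axis. Payload 10.4 kg.
Tool frame: the origin (TCP) lies at the very end of the fingers, on their centre line; the grasp point (between the pads) lies 19 mm behind it (ctrl.grip_point_offset is the distance from the TCP to the grasp point, in m); z points along the fingers, y is the line along which they close (so a half turn about z gives the same grasp; the last joint's range is limited). The gripper opens to 85 mm and grips with 20 to 120 N. Pads are 22 mm wide; open, the fingers measure 114 mm over their backs; the gripper's body (76 mm by 85 mm) begins 54 mm behind the grasp point. The pads swing forward as they close: fully open they stand 13 mm farther back than shut.
Start: joints at [1.297, 0.332, -0.065, 1.46, 0.022, 1.35, -0.088], TCP at [0.155, -0.605, 0.231] pointing down, gripper open.
Joint ranges: [-2.6, 2.6], [-0.5, 2.12], [-1.47, 1.34], [0.16, 2.42], [-1.27, 4.41], [0.06, 2.06], [-2.6, 2.6]. Speed limits (rad/s): [2.22, 2.22, 2.79, 2.79, 3.14, 3.14, 3.14].

## Interface

Orientations are given as a unit quaternion [x, y, z, w].
In Python, from rig import status, read_camera, order, ctrl gives the robot as it stands.
- The arm moves only by the tool carry_out, never from a script. Its argument "series" is text: rows parted by semicolons, each of 4 numbers parted by spaces: the shift along the tool's x, y, z in units of 0.25 m (1.0 is 0.25 m), then the turn about the tool's z in units of 45 degrees (1.0 is 45 degrees). In form: x y z twist; .... A call has exactly 8 rows; each row is the pose to reach, as a shift and turn from the pose commanded when the call began, along the tool's axes at that moment; what a row does not reach only later rows make up. A row lasts 1/8 s, in which the tool goes at most 62.5 mm and 10.7 degrees, less where a joint would pass 70% of its speed; a pose out of reach is approached as far as the arm can. A call with a number of a shift or a turn outside -1 to 1 is refused whole. A call with a gripper value outside its range is refused whole. "claw" is the opening, from 0 (shut) to 1 (fully open), set as the call begins (left out, the last holds). The fingers move at their own pace and stop on an object; "squeeze" is the grip in N (left out, the last holds). Time passes only in rows, so rows that repeat a pose let the fingers close, or fill a call up. It gives the time, the measured TCP pose, the force, the opening and the grip force at its end, in the units of the state.
- status.read_state(): the state, without advancing time (a new reading comes with each control period).
- read_camera(name): name is "side" or "top" or "wrist"; returns a dict with "pixels" (420x560x3 uint8, red, green, blue), "depth" (420x560 float32, m along the optical axis (not along the pixel's ray), 0 where there is no reading), "fx", "fy", "cx", "cy" (pixels), "k1" (the pictures are not rectified: a ray, as slopes to the right and down, at radius r is drawn at 1 + k1 r^2 times it, then the intrinsics apply), "world_from_camera" (4x4, takes a point from camera to world coordinates). Camera axes: x right, y down, z forward; pixel columns grow to the right and rows downward; lengths in m; the calibration is good to about 2 mm. A picture is of the moment at which its call begins.
- order.close_job(): hands the job in; it is judged then, once.
The state is a dict: "clock": time; "joint_pos": joint angles; "qd": joint speeds; "joint_torque": joint torques, N m; "tool_pos": TCP position; "orientation": TCP orientation; "ft_force": force on the tool from outside, world axes, zero at the start; "moment": the same for the moment, N m; "grip_width": finger opening in m; "grasp_force": force on a finger pad.
Only numpy, scipy, OpenCV 4.12 (cv2) and the standard library are available. Lean on these libraries where they do the work, as an engineer would, in place of code of your own. Each camera call takes 0.05 s, during which the arm holds its last target. There are 200 camera calls.

## Working session

There is one attempt and no reset: what is moved stays moved. The work goes in short steps, Python scripts to look and compute and a tool call to move; the robot and the scene stay as the last step left them, time stands still between calls to the robot, and variables do not carry over. Pictures are saved under pics/ and viewed, at most 10 in all, crops included, and the job is handed in when it is done.

Besides the shell and the picture viewer there is one more tool, called as name(argument=value, ...) on one line, values as JSON. carry_out: Moves the arm, as the interface text tells. Shifts and turns lie within -1 to 1; 1 stands for 0.25 m of shift or 45 degrees of turn. Its arguments: {"type":"object","properties":{"series":{"type":"string"},"claw":{"type":"number"},"squeeze":{"type":"number"}},"required":["series"]}

```bash
mkdir -p pics
cat > h.py <<'E'
import numpy as np, cv2
from rig import status, read_camera, order, ctrl
def shot(n):
    c=read_camera(n); return c
def pt(c,u,v,z=None):
    # pixel -> world, by depth or by plane height z
    K=np.array([[c['fx'],0,c['cx']],[0,c['fy'],c['cy']],[0,0,1]])
    s=cv2.undistortPoints(np.array([[[u,v]]],float),K,np.array([c['k1'],0,0,0,0]))[0,0]
    T=c['world_from_camera']; r=np.array([s[0],s[1],1.])
    if z is None: d=float(c['depth'][int(round(v)),int(round(u))])
    else: d=(z-T[2,3])/(T[:3,:3]@r)[2]
    return T[:3,:3]@(r*d)+T[:3,3]
def proj(c,p):
    T=np.linalg.inv(c['world_from_camera']); q=T[:3,:3]@np.asarray(p)+T[:3,3]
    s=q[:2]/q[2]; s=s*(1+c['k1']*(s@s)); return s*[c['fx'],c['fy']]+[c['cx'],c['cy']]
E
python3 - <<'E'
from h import *
import pickle
for n in('top','side'):
    c=shot(n); pickle.dump(c,open(n+'.pkl','wb')); cv2.imwrite(f'pics/{n}0.png',c['pixels'][:,:,::-1])
    print(n,c['world_from_camera'].round(3).tolist(),c['fx'],c['k1'])
s=status.read_state();print(s)
E
```

```text
top [[0.005, -0.997, 0.081, 0.394], [-1.0, -0.004, 0.015, 0.009], [-0.015, -0.081, -0.997, 1.681], [0.0, 0.0, 0.0, 1.0]] 488.0820509227509 -0.0028506561099770353
side [[-0.872, -0.333, 0.359, -0.042], [-0.49, 0.622, -0.611, 0.989], [-0.02, -0.708, -0.706, 1.247], [0.0, 0.0, 0.0, 1.0]] 510.0833273706704 0.0051978883838493615
{'clock': 0.1, 'joint_pos': array([ 1.29738001,  0.3327866 , -0.06472348,  1.46084699,  0.02159497,
        1.34991535, -0.08849819]), 'qd': array([ 0.00045532, -0.00261254, -0.0004151 , -0.00135321, -0.00113515,
        0.00184379,  0.00207568]), 'joint_torque': array([ 6.83282760e-04, -6.26746988e+01,  4.86849924e-02, -3.92432141e+01,
        1.63754466e-02,  6.82978687e-03,  3.19581886e-05]), 'tool_pos': array([ 0.15505017, -0.60511425,  0.23061428]), 'orientation': array([ 9.92143880e-01,  1.25100457e-01, -1.01274928e-04, -6.22300491e-04]), 'ft_force': array([ 0.16105398, -0.40721889, -0.33732538]), 'moment': array([-0.00484203, -0.02318393,  0.00126965]), 'grasp_force': 0.0, 'grip_width': 0.08551666183920072}
```

View pics/top0.png

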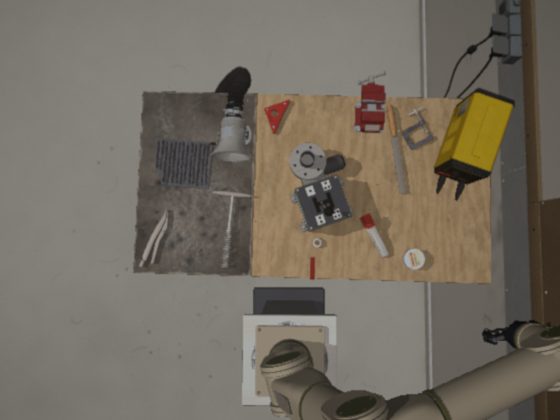

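View pics/side0.png

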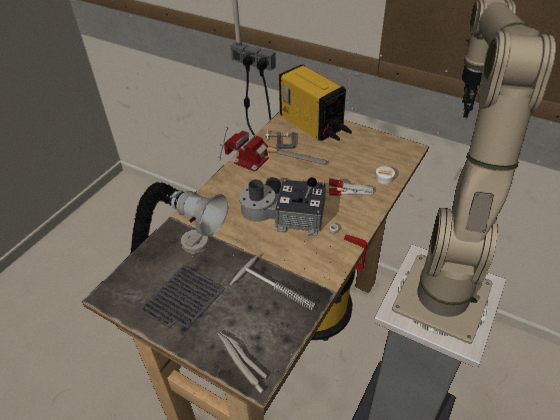

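The top view shows the gearbox at about (323,203), the turntable at (308,160) and the lamp/extractor hood at (235,140). Next I'll look at an enlarged gate.

Run:
```python
import pickle
from h import *
t=pickle.load(open('top.pkl','rb'));s=pickle.load(open('side.pkl','rb'))
a=cv2.resize(t['pixels'][165:240,285:360,::-1],(560,560),interpolation=cv2.INTER_CUBIC)
cv2.imwrite('pics/c1.png',a)
print('tt',pt(t,308,160,.065),pt(t,323,203,.085))
```

```text
tt [ 0.66893166 -0.06066747  0.065     ] [ 0.52328405 -0.10896585  0.085     ]
```

View pics/c1.png

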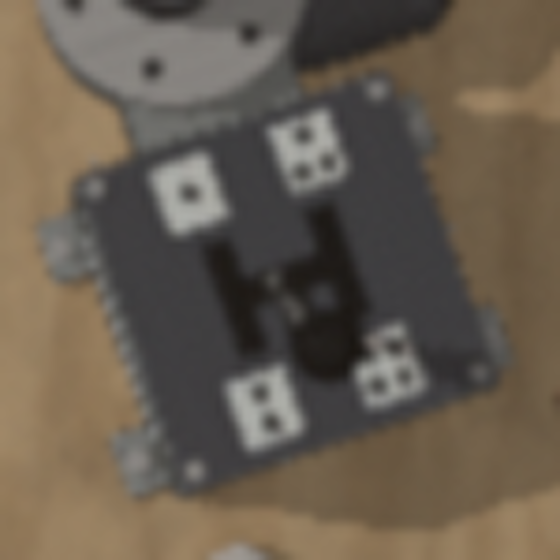

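Tags in the enlarged view (8x crop): one stud at far-left (190,193), **three at far-right (307,152)**, two at near-left (264,408), four at near-right (391,366, partly hidden). The knob is at (328,345). Target is therefore gearbox +x, −y.

Run:
```python
import pickle
from h import *
from scipy.spatial.transform import Rotation as R
t=pickle.load(open('top.pkl','rb'));s=pickle.load(open('side.pkl','rb'))
f=lambda p,z:pt(t,285+(p[0]+.5)/(560/75)-.5,165+(p[1]+.5)/(560/75)-.5,z)
T={k:f(p,.086) for k,p in dict(fl=(190,193),fr=(307,152),nl=(264,408),nr=(391,366)).items()}
m={'fl':(50,28),'fr':(50,-28),'nl':(-50,28),'nr':(-50,-28)}
A=np.array([m[k] for k in m])/1000;B=np.array([T[k][:2] for k in m]);c=B.mean(0);D=B-c
yaw=np.arctan2((A[:,0]*D[:,1]-A[:,1]*D[:,0]).sum(),(A*D).sum());print('c',c,'yaw',np.degrees(yaw))
Rz=np.array([[np.cos(yaw),-np.sin(yaw)],[np.sin(yaw),np.cos(yaw)]])
print('resid mm',(D@Rz-A)*1e3)
tt=pt(t,308,160,.065)[:2]-c;print('tt yaw',np.degrees(np.arctan2(tt[1],tt[0])),np.hypot(*tt))
k=f((328,345),.143);print('knob gb',(k[:2]-c)@Rz*1e3)
# knob by depth: points above 0.125 near
for n,cam in(('top',t),('side',s)):
    u0,v0=proj(cam,[*k[:2],.143]).round().astype(int);P=[]
    for v in range(v0-15,v0+16):
        for u in range(u0-15,u0+16):
            p=pt(cam,u,v)
            if p[2]>.12 and np.hypot(*(p[:2]-c))<.07:P.append(p)
    P=np.array(P);print(n,len(P),(P.mean(0)[:2]-c)@Rz*1e3,P[:,2].max())
    for q in T.values(): print(n,pt(cam,*proj(cam,q))-q)
st=status.read_state();Q=R.from_quat(st['orientation']).as_matrix()
print('tool x deg',np.degrees(np.arctan2(Q[1,0],Q[0,0])))
for g in((-.10,0),):
    w=c+Rz@np.array(g);d=Q.T@(np.array([*w,.231])-st['tool_pos']);print(w,d,d/.25)
```

```text
c [ 0.52650278 -0.10931382] yaw 19.812840470082758
resid mm [[ 0.27559639 -0.49985711]
 [ 0.07628848  0.91848214]
 [ 0.4719483   1.0758622 ]
 [-0.82383317 -1.49448723]]
tt yaw 18.857514625716917 0.15050732577285747
knob gb [-34.79498041  -0.86984761]
top 82 [-35.02600842   1.17490774] 0.1705064787592565
top [-1.19601501e-04  5.29715299e-05  1.11771172e-03]
top [-5.62818432e-05  3.78256000e-05  4.74999822e-04]
top [-0.00015471  0.00021906  0.00323692]
top [-0.00053618  0.00092398  0.00901443]
side 88 [-34.38295819   8.21801405] 0.16796719905375412
side [-0.00237916  0.00413686  0.00455273]
side [-0.0015853   0.00280614  0.00294476]
side [-5.50405130e-05  1.16812304e-04  1.24732056e-04]
side [ 0.00118514 -0.00255092 -0.00259152]
tool x deg 14.373118725618243
[ 0.43242229 -0.14320869] [ 3.83351611e-01 -3.78594409e-01  7.40187955e-05] [ 1.53340644e+00 -1.51437764e+00  2.96075182e-04]
```

carry_out(series="0.1 -0.1 0 0;0.2 -0.2 0 0;0.3 -0.3 0 0;0.42 -0.42 0 0;0.53 -0.53 0 0;0.64 -0.64 0 0;0.74 -0.73 0 0;0.77 -0.76 0 0", claw=0)

```text
clock: 1.1
tool_pos: [0.2955, -0.372, 0.2313]
orientation: [0.992, 0.126, -0.0, -0.0]
ft_force: [0.3, -0.8, 0.3]
grip_width: -0.0003
grasp_force: 0.0
```

carry_out(series="0.1 -0.1 0 -0.03;0.2 -0.2 0 -0.06;0.3 -0.3 0 -0.09;0.42 -0.42 0 -0.12;0.53 -0.53 0 -0.12;0.64 -0.64 0 -0.12;0.74 -0.73 0 -0.12;0.765 -0.755 0 -0.12")

```text
clock: 2.1
tool_pos: [0.4336, -0.1423, 0.2312]
orientation: [0.985, 0.173, 0.0, -0.0]
ft_force: [-0.6, -0.1, -0.4]
grip_width: -0.0001
grasp_force: 0.0
```

```bash
cat >> h.py <<'E'
from scipy.spatial.transform import Rotation as R
C=np.array([.5265,-.1093]);Y=np.radians(19.8)
RZ=np.array([[np.cos(Y),-np.sin(Y)],[np.sin(Y),np.cos(Y)]])
def gb(p): return (np.asarray(p)[:2]-C)@RZ*1e3
def rep():
    s=status.read_state();Q=R.from_quat(s['orientation']).as_matrix()
    print('t',round(s['clock'],2),'tcp gb',gb(s['tool_pos']).round(1),'z',s['tool_pos'][2].round(4),'toolx deg rel',round(np.degrees(np.arctan2(Q[1,0],Q[0,0])-Y),2),'down',Q[2,2].round(4),'F gb',(s['ft_force'][:2]@RZ).round(1),s['ft_force'][2].round(1),'w',s['grip_width'].round(4))
def knob(name,save=None):
    # black blob higher than .115 within 90 mm of gate centre, from depth
    c=shot(name)
    if save: cv2.imwrite(save,c['pixels'][:,:,::-1])
    return c
E
python3 - <<'E'
from h import *
rep()
for n in('wrist','top'):
    c=knob(n,f'pics/{n}1.png')
    if n=='wrist': print(c['world_from_camera'].round(3).tolist())
E
```

```text
Traceback (most recent call last):
  File "h.py", line 22, in rep
    print('t',round(s['clock'],2),'tcp gb',gb(s['tool_pos']).round(1),'z',s['tool_pos'][2].round(4),'toolx deg rel',round(np.degrees(np.arctan2(Q[1,0],Q[0,0])-Y),2),'down',Q[2,2].round(4),'F gb',(s['ft_force'][:2]@RZ).round(1),s['ft_force'][2].round(1),'w',s['grip_width'].round(4))
                                                                                                                                                                                                                                                                 ^^^^^^^^^^^^^^^^^^^^^
AttributeError: 'float' object has no attribute 'round'
```

```bash
sed -i "s/s\['grip_width'\].round(4)/s['grip_width']/" h.py
python3 - <<'E'
from h import *
rep()
c=knob('wrist','pics/wrist1.png');print(c['world_from_camera'].round(3).tolist())
E
```

```text
t 2.1 tcp gb [-98.6   0.4] z 0.2312 toolx deg rel 0.08 down -1.0 F gb [-0.6  0.2] -0.4 w -5.497414883691031e-05
[[0.341, -0.907, -0.249, 0.497], [-0.94, -0.329, -0.089, -0.12], [-0.001, 0.265, -0.964, 0.373], [0.0, 0.0, 0.0, 1.0]]
```

View pics/wrist1.png

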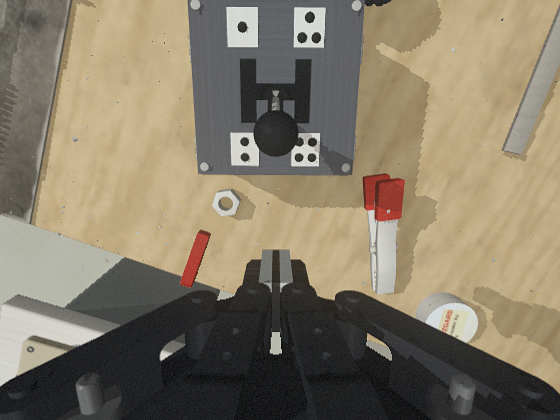

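The wrist view confirms three studs at far-right (310,27), one at (242,27), two at (245,149) and four at (306,149). The knob is at (276,133) and the closed fingertips span about x 259–291 at row 250.

Run:
```python
from h import *
c=shot('wrist')
for p in((242,27),(310,27),(244.5,149),(306,149)): print('tag',gb(pt(c,*p,.086)))
print('knob',gb(pt(c,276,133,.147)))
for p in((259,251),(291,251)):print('tip',gb(pt(c,*p,.231)))
```

```text
tag [51.53132494 28.09364173]
tag [ 51.61213496 -28.59463606]
tag [-48.11739917  28.52204139]
tag [-48.0141053  -28.08916592]
knob [-33.26176355  -0.40606687]
tip [-89.32945291   7.9896883 ]
tip [-89.29401303  -7.95127988]
```

carry_out(series="0 0 0.1 0;0 0 0.2 0;0 0 0.3 0;0 0 0.4 0;0.04 0 0.404 0;0.08 0 0.404 0;0.11 0 0.404 0;0.11 0 0.404 0")

```text
clock: 3.2
tool_pos: [0.4597, -0.1338, 0.1309]
orientation: [0.985, 0.172, 0.001, 0.0]
ft_force: [0.8, 0.2, 0.2]
grip_width: -0.0001
grasp_force: 0.0
```

carry_out(series="0.02 0 0 0;0.045 0 0 0;0.07 0 0 0;0.095 0 0 0;0.12 0 0 0;0.145 0 0 0;0.16 0 0 0;0.16 0 0 0")

```text
clock: 4.2
tool_pos: [0.4967, -0.1203, 0.1302]
orientation: [0.985, 0.172, 0.0, -0.0]
ft_force: [-0.3, -0.4, -0.2]
grip_width: -0.0001
grasp_force: 0.1
```

```bash
cat >> h.py <<'E'
def look(f):
    rep()
    for n in ('wrist','top'):
        c=shot(n);im=c['pixels'];u,v=proj(c,[*C,.1])
        if n=='wrist': cv2.imwrite(f,im[:,:,::-1])
E
python3 -c "
from h import *
look('pics/w2.png')"
```

```text
t 4.2 tcp gb [-31.8  -0.2] z 0.1302 toolx deg rel -0.01 down -1.0 F gb [-0.4 -0.3] -0.2 w -0.0001313991450996545
```

View pics/w2.png

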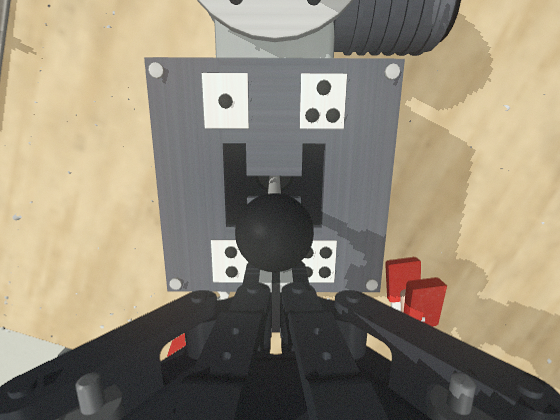

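The lever has moved forward: knob at (275,232), radius about 38 px, fingers right behind it. The stem shows at (274,185), in the cross channel.

```bash
python3 -c "
from h import *
c=shot('wrist')
print(gb(pt(c,275,232,.153)), 'ch',gb(pt(c,273,197,.085)),gb(pt(c,273,177,.085)),gb(pt(c,312,87,.085)),[gb(pt(c,*p,.086)) for p in((225,101),(324,101),(222,261),(326,261))])"
```

```text
[-4.88623859 -0.71113641] ch [-4.91902574  0.69097695] [7.6332697 0.6673464] [ 59.08985881 -21.64241537] [array([51.4898665 , 28.08583151]), array([ 51.49949253, -28.64594594]), array([-47.82387529,  34.38765378]), array([-47.78233903, -34.16994975])]
```

carry_out(series="0.012 0 0 0;0.024 0 0 0;0.024 0 0 0;-0.04 0 0 0;-0.05 -0.1 0 0;-0.04 -0.2 0 0;0.06 -0.2 0 0;0.13 -0.2 0 0")

```text
clock: 5.35
tool_pos: [0.51, -0.0613, 0.1306]
orientation: [0.985, 0.172, 0.0, 0.0]
ft_force: [0.1, -0.1, 0.1]
grip_width: -0.0003
grasp_force: 0.0
```

```bash
python3 -c "
from h import *
look('pics/w3.png')"
```

```text
t 5.35 tcp gb [ 0.7 50.7] z 0.1306 toolx deg rel 0.03 down -1.0 F gb [ 0.1 -0.1] 0.1 w -0.00034577921552864853
```

View pics/w3.png

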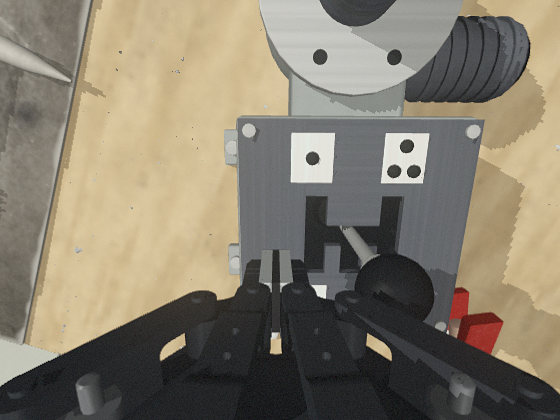

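The fingers are at the left of the lever; the knob shows at (394,287), and the middle slot's stem enters near (345,230).

```bash
python3 -c "
from h import *
c=shot('wrist')
print(gb(pt(c,394,287,.153)),pt(c,394,287), [gb(pt(c,*p,.086)) for p in((313,158),(405,158))],'slotend',gb(pt(c,316,196,.085)),gb(pt(c,391,197,.085)),'chan far',gb(pt(c,354,225,.085)))"
```

```text
[ 3.39075505 -0.91785669] [ 0.5346313  -0.10162638  0.16550478] [array([52.59094849, 27.91572753]), array([ 52.69810451, -27.38636945])] slotend [29.05339298 25.11066122] [ 28.51888647 -21.80518964] chan far [10.12543476  0.03872759]
```

carry_out(series="0 0.05 0 0;0 0.09 0 0;0 0.125 0 0;0 0.16 0 0;0 0.195 0 0;0 0.23 0 0;0 0.26 0 0;0 0.27 0 0")

```text
clock: 6.5
tool_pos: [0.5331, -0.1265, 0.1302]
orientation: [0.985, 0.171, 0.0, -0.0]
ft_force: [-0.6, 0.5, -1.6]
grip_width: 0.0
grasp_force: 0.5
```

```bash
python3 -c "
from h import *
look('pics/w4.png')"
```

```text
t 6.5 tcp gb [  0.4 -18.4] z 0.1302 toolx deg rel -0.06 down -1.0 F gb [-0.4  0.7] -1.6 w 1.7284054895146052e-05
```

View pics/w4.png

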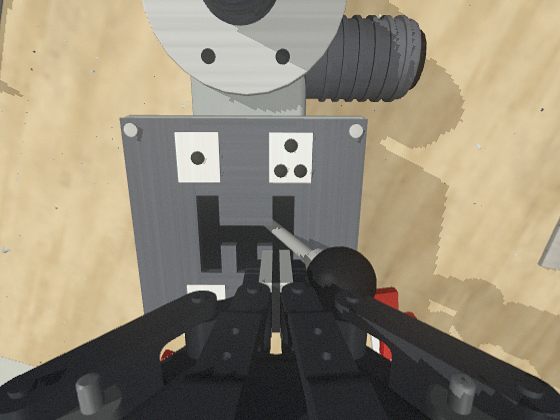

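The knob now leans right at (341,280), in line with the channel, with the fingers against its left side.

```bash
python3 -c "
from h import *
c=shot('wrist')
print(gb(pt(c,341,280,.147)),[gb(pt(c,*p,.086)) for p in((197,158),(290,158))])"
```

```text
[  2.68804435 -48.35446012] [array([51.69172877, 28.41124503]), array([ 51.6912017 , -27.51518304])]
```

carry_out(series="0 -0.06 0 0;-0.1 -0.07 0 0;-0.2 -0.06 0 0;-0.2 0.03 0 0;-0.2 0.12 0 0;-0.2 0.12 0 0;-0.17 0.12 0 0;-0.14 0.12 0 0")

```text
clock: 7.65
tool_pos: [0.5109, -0.1651, 0.1303]
orientation: [0.985, 0.172, 0.0, -0.0]
ft_force: [-0.3, 0.5, 0.2]
grip_width: -0.0001
grasp_force: 0.0
```

```bash
python3 -c "
from h import *
look('pics/w5.png')"
```

```text
t 7.65 tcp gb [-33.5 -47.2] z 0.1303 toolx deg rel 0.03 down -1.0 F gb [-0.2  0.5] 0.2 w -8.825888931304869e-05
```

View pics/w5.png

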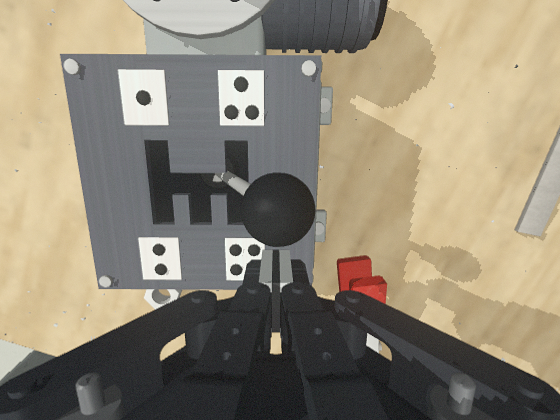

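The knob is at (279,210), straight ahead of the fingers, and the third-gear slot is open ahead at (237,160).

carry_out(series="0.03 0.005 0 0;0.06 0.005 0 0;0.09 0.005 0 0;0.12 0.005 0 0;0.145 0.005 0 0;0.165 0.005 0 0;0.18 0.005 0 0;0.19 0.005 0 0")

```text
clock: 8.75
tool_pos: [0.5553, -0.151, 0.1302]
orientation: [0.985, 0.172, -0.0, -0.0]
ft_force: [-1.1, 0.7, -0.6]
grip_width: 0.0003
grasp_force: 0.6
```

carry_out(series="0.003 0 0 0;0.006 0 0 0;0.009 0 0 0;0.012 0 0 0;0.015 0 0 0;0.018 0 0 0;0.018 0 0 0;0.018 0 0 0")

```text
clock: 9.75
tool_pos: [0.5591, -0.1498, 0.1301]
orientation: [0.985, 0.172, -0.0, 0.0]
ft_force: [-4.1, -0.3, -0.2]
grip_width: -0.0001
grasp_force: 2.3
```

```bash
python3 -c "
from h import *
look('pics/w6.png')"
```

```text
t 9.75 tcp gb [ 16.9 -49.1] z 0.1301 toolx deg rel -0.04 down -1.0 F gb [-4.   1.1] -0.2 w -0.00012983590743093353
```

View pics/w6.png

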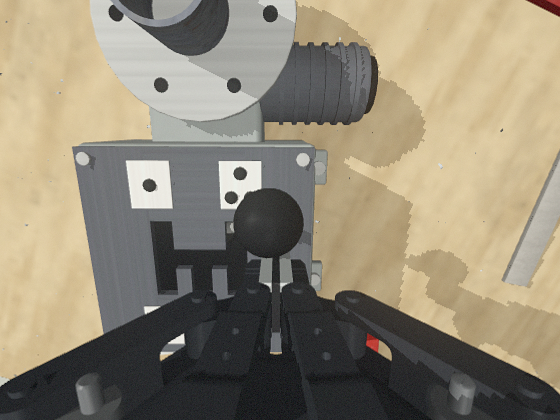

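The lever is in the third slot, with the knob at (268,222) and the stem near the slot end at (230,228). Force is starting to rise, so I'll measure and add a small nudge.

carry_out(series="0.002 0 0 0;0.004 0 0 0;0.004 0 0 0;0.004 0 0 0;0.004 0 0 0;0.004 0 0 0;0.004 0 0 0;0.004 0 0 0")

```text
clock: 10.85
tool_pos: [0.5596, -0.1496, 0.13]
orientation: [0.985, 0.172, -0.001, 0.0]
ft_force: [-5.9, -2.9, -1.0]
grip_width: -0.0001
grasp_force: 3.5
```

```bash
python3 -c "
from h import *
rep();c=shot('wrist')
print(gb(pt(c,268,222,.142)),[gb(pt(c,*p,.086)) for p in((149,185),)])"
```

```text
t 10.85 tcp gb [ 17.5 -49.2] z 0.13 toolx deg rel -0.05 down -1.0 F gb [-6.5 -0.7] -1.0 w -7.544417359150696e-05
[ 45.75359482 -46.45626783] [array([52.38340584, 27.98932928])]
```

Home: the knob is about 43.5 mm along x and −47 mm along y from the gate centre, against the stop at 6 N. I'll back off and rise.

carry_out(series="-0.03 0 0 0;-0.1 0 0 0;-0.2 0 0 0;-0.3 0 0 0;-0.4 0 -0.1 0;-0.45 0 -0.25 0;-0.45 0 -0.4 0;-0.45 0 -0.45 0")

```text
clock: 11.9
tool_pos: [0.4549, -0.1879, 0.2455]
orientation: [0.985, 0.171, 0.002, 0.002]
ft_force: [0.1, 0.6, -0.3]
grip_width: -0.0005
grasp_force: 0.0
```

```bash
python3 -c "
from h import *
look('pics/w7.png')"
```

```text
t 11.9 tcp gb [-94.  -49.7] z 0.2455 toolx deg rel -0.07 down -1.0 F gb [0.3 0.6] -0.3 w -0.00046427726364790003
```

View pics/w7.png

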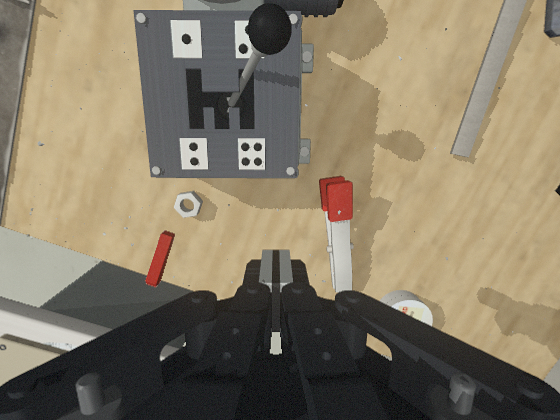

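The lever leans into the three-stud slot, knob at (270,28), with the gripper well clear. I'll check the figure and hand in.

```bash
python3 -c "
from h import *
c=shot('wrist');k=gb(pt(c,270,28,.142))
t=np.array([gb(pt(c,*p,.086)) for p in((186,39),(194,154),(252,154))]);g=(t[0]+t[2])/2
print(k,g,k-g)
if 39<(k-g)[0]<48 and -53<(k-g)[1]<-42: print(order.close_job())"
```

```text
[ 43.43088485 -46.41858716] [1.17464983 0.28867165] [ 42.25623503 -46.70725881]
the job is handed in; nothing more can be done
None
```

The lever is home in third gear (far-right slot, three studs), pushed there with closed fingers at no more than about 7 N; the arm is clear, nothing else was touched that I could see, and the job was handed in at about 12 s.

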